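# Set the multimeter for a continuity check

### The arm

A 7-joint arm with a two-finger parallel gripper is mounted at the origin on the work surface. World frame = base frame: x ahead of the robot, y to its left, z up, the work surface at z = 0. Lengths are in m, angles in rad, forces in N, time in s.
With the tool pointing down it reaches from about 0.4 to 0.9 m from the base axis. Payload 5.5 kg.
Tool frame: the origin (TCP) lies midway between the tips of the shut fingers; the grasp point (between the pads) lies 19 mm behind it (manip.grip_depth is the distance from the TCP to the grasp point, in m); z points along the fingers, y is the line along which they close (so a half turn about z gives the same grasp; the last joint's range is limited). The gripper opens to 92 mm and grips with 3 to 60 N. Pads are 19 mm wide; open, the fingers measure 130 mm over their backs; the gripper's body (75 mm by 190 mm) begins 47 mm behind the grasp point.
Start: joints at [-0.998, 0.501, -0.427, 1.55, 0.221, 1.138, -0.21], TCP at [0.198, 0.619, 0.227] pointing down, gripper open.
Joint ranges: [-2.88, 2.88], [-0.31, 2.03], [-1.54, 1.56], [0.2, 2.42], [-1.41, 4.55], [0.19, 2.02], [-2.57, 2.57]. Speed limits (rad/s): [2.57, 2.57, 3.14, 3.14, 3.14, 3.14, 3.14].

### API

Orientations are given as a unit quaternion [x, y, z, w].
In Python, from bench import manip, effector, viewer gives the robot as it stands. Calls block until the motion is done:
- manip.move_pose(position, orientation): joint-space move of the TCP to a pose.
- manip.servo_line(position, ori=None, vel=0.15): straight line of the TCP; ori=None keeps the orientation; vel is the mean speed in m/s.
- manip.movej(angles): joint-space move.
- effector.open_jaws() and effector.close(f_grip=None): open the fingers fully, or close them until they stop; f_grip is the grip in N (None keeps the last).
- manip.sleep(seconds).
- manip.solve_ik(position, orientation): joint angles nearest the present ones, or None.
- viewer.get_image(name): name is "scene" or "top" or "wrist"; returns the picture (480x640x3 uint8, red, green, blue); there is no depth.
- viewer.get_calibration(name): a dict with "vfov" (degrees; the focal length in pixels is half the picture's height over the tangent of half this angle, whatever the lens; pixels are square), "cx", "cy" (the principal point, pixels), "dist_coeffs" ([k1, k2, p1, p2, k3] as OpenCV has them; the pictures are not rectified), "eye" and "attitude" of the camera in the world. Camera axes: x right, y down, z forward; pixel columns grow to the right and rows downward; lengths in m; the calibration is good to about 2 mm. A picture is of the moment at which its call begins: read the wrist's pose just before it. get_calibration takes no time and is no camera call; for the wrist camera it gives the pose at the moment of the call.
A pose or a line that the arm cannot do raises manip.PlanningError and nothing moves.
- manip.hand_in(): hands the job in; it is judged then, once.
Readings, each from a call of its own:
- manip.current_clock(): time.
- manip.current_q(): joint angles.
- manip.current_joint_velocities(): joint speeds.
- manip.current_tau(): joint torques, N m.
- manip.current_tool_pos(): TCP position.
- manip.current_tcp_rot(): TCP orientation.
- manip.current_force(): force on the tool from outside, world axes, zero at the start.
- manip.current_wrist_torque(): the same for the moment, N m.
- manip.current_finger_gap(): finger opening in m.
- manip.current_gripper_force(): force on a finger pad.
Only numpy, scipy, OpenCV 4.12 (cv2) and the standard library are available. Lean on these libraries where they do the work, as an engineer would, in place of code of your own. Each camera call takes 0.05 s, during which the arm holds its last target. There are 200 camera calls.

### The job

The multimeter on the blue mat must be set for a continuity check. With a fingertip, push its selector round to the fifth click clockwise from OFF (OFF is the round dot, the other positions are short lines; it may have been left a few clicks along already), then press the left-hand of the three keys under the display all the way and let it go. Use a light touch, press no other key, leave the meter lying flat where it is and do not disturb the things around it.

Things in the scene. Friction and masses are not known exactly. Their poses are not given: they have to be found in the camera images.
- meter: Handheld multimeter, dark grey, 200 mm long (its x), 98 wide (its y), 44 high to its face, 0.5 to 0.7 kg, lying loose, face up, on the blue bench mat; its rubber feet grip against about 4 N. Origin: centre of its underside. +x points to the display end, -x to the end with three sockets, +y to the left of a person reading the display. +x is within 0.5 rad of straight away from the robot.
- selector_axis (a point): Point of the meter on the selector's turning axis, at the height of the top of its pointer bar: 61 mm above the underside, 32 mm from the meter's centre towards the sockets. The selector is a flat black dial, 56 mm in diameter, its face 48 mm above the underside, with a straight raised bar across its middle: 45 mm long, 12 wide, 13 high.
- selector_pointer (a point): Top of the pointer end of the selector's bar, 26 mm from the axis. The last 4 mm there narrow to 6 mm, and this half has a white line on top; the plain other end is 19 mm from the axis. At OFF it points 105 degrees anticlockwise from the meter's +x, at the fifth click 45 degrees clockwise from +x. On the face, OFF has a round white dot, every other position a short white line.
- selector (a joint): Angle of the selector in rad: 0 at OFF, growing clockwise from above. Eight click positions pi/6 apart, from OFF to the seventh click at 3.665, with end stops. A sprung detent draws it into the nearest one: it takes about 0.035 N m to leave a position, and past half-way it snaps ahead into the next. It starts at OFF or at one of the first three clicks.
- key_left_top (a point): Centre of the top of the left-hand (+y) one of three like keys in a row between display and selector: round, black, 14 mm in diameter, 30 mm apart, 4.5 mm proud of the face. It is 26 mm towards the display and 30 mm left of the meter's centre, its top 48.5 mm above the underside.
- key_left (a joint): How far the left-hand key is pressed, m: 0 released, 0.003 fully down (about 4 N); it springs back.
- key_middle (a joint): The same for the middle key.
- key_right (a joint): The same for the right-hand key.
- circuit_board: Bystander: green circuit board with parts on it, 100 x 70 x 16 mm, lies left of the meter. Origin: centre of its underside.
- breadboard: Bystander: white solderless breadboard, 165 x 55 x 9 mm, lies left of the circuit board. Origin: centre of its underside.
- cutters: Bystander: small side cutters with red handles, about 130 x 45 x 11 mm, lie right of the meter. Origin: centre of its underside.
- screwdriver: Bystander: grey-handled screwdriver, 170 mm long, 26 mm thick at the handle, lies right of the cutters. Origin: centre of its underside.
- solder_reel: Bystander: reel of solder standing on its flange, 52 mm in diameter, 38 mm tall, beyond the display end of the meter. Origin: centre of its underside.
- flux_tin: Bystander: round flat metal tin, 50 mm in diameter, 22 mm tall, near the socket end of the meter. Origin: centre of its underside.
- tweezers: Bystander: steel tweezers, 125 mm long, 7 mm high, near the socket end of the meter. Origin: centre of its underside.

How it is judged:
On the way, in this order (a step that is already met when the one before it is completed fails the run):
1. the selector rests in the fifth click position clockwise from OFF (value of joint selector between 2.468 and 2.768 rad), for 0.2 s.
2. the left-hand key is pressed down, with the selector in that position (all of step 1 and value of joint key_left above 0.0022 m), for 0.04 s.
At the end, for the whole second after the job is handed in: The selector rests at the fifth click (2.618 rad within 0.12), all three keys are released (under 0.8 mm), and the meter lies flat and still within 30 mm of where it was (value of joint selector between 2.498 and 2.738 rad and velocity of joint selector between -0.1 and 0.1 rad/s and value of joint each of key_left, key_middle, key_right below 0.0008 m and distance of meter from where it was at the start of the episode below 0.03 m and angle between meter's own z axis and vertical below 0.05 rad and linear speed of meter below 0.01 m/s); the robot touches nothing.
It fails at once if the left-hand key is pressed while the selector is not at the fifth click (value of joint key_left above 0.0015 m and not (value of joint selector between 2.418 and 2.818 rad)).
It fails at once if the middle or right-hand key is pressed (over 1.5 mm) (value of joint any of key_middle, key_right above 0.0015 m).
It fails at once if the meter is lifted (12 mm), tipped up (0.15 rad) or shoved away (30 mm) (height (world z) of meter above 0.014 m or angle between meter's own z axis and vertical above 0.15 rad or distance of meter from where it was at the start of the episode above 0.03 m).
It fails at once if the meter or its selector is squeezed or leaned on with more than 30 N (contact force between the fingers and meter above 30 N).
It fails at once if something lying round the meter is picked up or shifted by more than 25 mm (distance of any of circuit_board, breadboard, cutters, screwdriver, solder_reel, flux_tin, tweezers from where it was at the start of the episode above 0.025 m).
It also fails if it takes over 53 s, if anything falls off the work surface, if the arm or the gripper's body presses on something with over 40 N, if the wrist force passes 120 N, or if a joint passes its speed limit or range.

## Working session

There is one attempt and no reset: what is moved stays moved. The work goes in short steps, each a Python script; the robot and the scene stay as the last script left them, time stands still between calls to the robot, and variables do not carry over. Pictures are saved under pics/ and viewed, at most 10 in all, crops included, and the job is handed in when it is done.

```bash
ls; mkdir -p pics
python3 - <<'E'
from bench import manip, effector, viewer
import cv2
for n in("scene","top"):
    c=viewer.get_calibration(n);print(n,c)
    cv2.imwrite(f"pics/{n}0.png",viewer.get_image(n)[:,:,::-1])
print(manip.current_clock(),manip.current_tool_pos(),manip.current_tcp_rot(),viewer.get_calibration("wrist"))
E
```

```text
pics
scene {'vfov': 44.63274244378225, 'cx': 314.6878335830836, 'cy': 252.70408385848907, 'dist_coeffs': array([-0.07075576,  0.        ,  0.        ,  0.        ,  0.        ]), 'eye': array([1.09060095, 0.3089706 , 0.83695154]), 'attitude': array([ 0.50369975,  0.80045556, -0.27490663, -0.1731583 ])}
top {'vfov': 52.475505733567104, 'cx': 315.5065466337856, 'cy': 243.95768188763503, 'dist_coeffs': array([-0.08891878,  0.        ,  0.        ,  0.        ,  0.        ]), 'eye': array([0.50438232, 0.06963688, 0.78862905]), 'attitude': array([-0.70539019,  0.70700187, -0.04238224,  0.02787075])}
0.1 [0.19804826 0.61845258 0.22579018] [ 1.54258840e-01  9.88030102e-01 -8.40290189e-04 -1.49008886e-04] {'vfov': 62.393080246050474, 'cx': 321.1633121763809, 'cy': 243.63056098059263, 'dist_coeffs': array([-0.02217016,  0.        ,  0.        ,  0.        ,  0.        ]), 'eye': array([0.13089433, 0.64142183, 0.38419301]), 'attitude': array([0.80068159, 0.5842321 , 0.07790196, 0.10729927])}
```

View pics/top0.png

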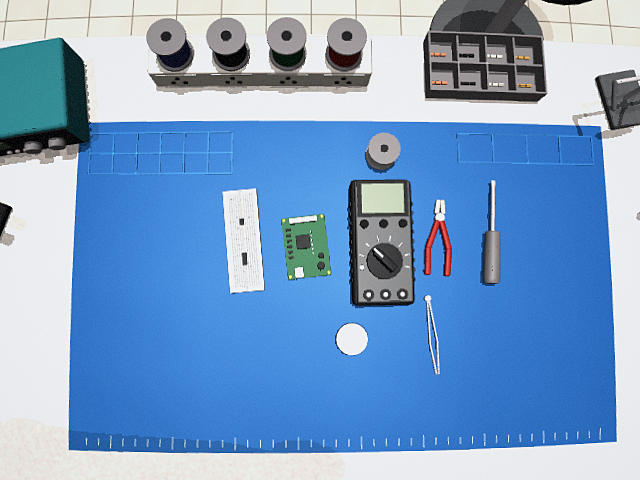

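The meter is at about (382,243), with its display end up, its keys near y=223 and its dial at about (384,260). The pointer seems to point up-left. Next I'll measure it and move above it for a closer look.

```bash
cat > h.py <<'E'
import numpy as np, cv2
from scipy.spatial.transform import Rotation as R
from bench import manip, effector, viewer
def rays(c,px):
    f=240/np.tan(np.radians(c["vfov"])/2)
    K=np.array([[f,0,c["cx"]],[0,f,c["cy"]],[0,0,1]])
    p=cv2.undistortPoints(np.array(px,float).reshape(-1,1,2),K,c["dist_coeffs"]).reshape(-1,2)
    return R.from_quat(c["attitude"]).apply(np.c_[p,np.ones(len(p))])
def onplane(c,px,z):
    d=rays(c,px); return c["eye"]+d*((np.atleast_1d(z)-c["eye"][2])/d[:,2])[:,None]
def proj(c,P):
    f=240/np.tan(np.radians(c["vfov"])/2)
    K=np.array([[f,0,c["cx"]],[0,f,c["cy"]],[0,0,1]])
    r=R.from_quat(c["attitude"]).inv(); 
    return cv2.projectPoints(np.array(P,float),r.as_rotvec(),-r.apply(c["eye"]),K,c["dist_coeffs"])[0].reshape(-1,2)
def down(a):  # tool down, tool y axis along world heading a
    y=np.array([np.cos(a),np.sin(a),0]); z=np.array([0,0,-1.])
    return R.from_matrix(np.c_[np.cross(y,z),y,z]).as_quat()
E
python3 - <<'E'
from h import *
c=viewer.get_calibration("top")
print(onplane(c,[(363,223),(383,223),(402,223),(384,260),(376,251),(352,339),(383,150)],[.0485,.0485,.0485,.048,.061,.022,.038]).round(4))
print(R.from_quat(manip.current_tcp_rot()).as_matrix().round(3))
w=viewer.get_calibration("wrist")
t=R.from_quat(manip.current_tcp_rot()).inv()
print("cam in tool",t.apply(w["eye"]-manip.current_tool_pos()),(t*R.from_quat(w["attitude"])).as_matrix().round(2))
E
```

```text
[[ 0.6105 -0.0189  0.0485]
 [ 0.6105 -0.0499  0.0485]
 [ 0.6105 -0.0794  0.0485]
 [ 0.5534 -0.0505  0.048 ]
 [ 0.5662 -0.0365  0.061 ]
 [ 0.4317 -0.0027  0.022 ]
 [ 0.7295 -0.0539  0.038 ]]
[[-0.952  0.305 -0.001]
 [ 0.305  0.952 -0.002]
 [ 0.    -0.002 -1.   ]]
cam in tool [ 0.07096514  0.0011356  -0.15840251] [[-0.   -0.96 -0.26]
 [ 1.   -0.    0.  ]
 [-0.   -0.26  0.96]]
```

Run:
```python
from h import *
effector.close(5)
manip.move_pose([0.56,-0.05,0.2],down(np.pi/2))
c=viewer.get_calibration("wrist"); im=viewer.get_image("wrist")
cv2.imwrite("pics/w1.png",im[:,:,::-1]); np.save("w1.npy",c,allow_pickle=True)
print(manip.current_clock(),manip.current_tool_pos(),manip.current_q().round(2))
for a in (65,45,0,-45,-60,245,225,180,135,120):
    q=manip.solve_ik([0.56,-0.05,0.1],down(np.radians(a))); print(a,None if q is None else np.round(q,2))
```

```text
4.2667 [ 0.56018154 -0.04881941  0.20000228] [ 0.04  0.34  0.    1.81 -0.    0.99  1.61]
65 [-0.01  0.47  0.07  1.89 -0.04  0.78  1.21]
45 [-0.06  0.47  0.13  1.89 -0.08  0.78  0.9 ]
0 [-0.18  0.48  0.28  1.9  -0.18  0.79  0.2 ]
-45 [-0.3   0.5   0.44  1.9  -0.29  0.8  -0.49]
-60 [-0.34  0.51  0.49  1.9  -0.32  0.81 -0.73]
245 [-0.84  1.    1.35  1.91 -1.07  1.21 -1.09]
225 [-0.84  1.    1.35  1.91 -1.07  1.21 -1.44]
180 [ 0.83  0.76 -1.08  1.86  0.79  1.03  2.55]
135 [ 0.14  0.47 -0.13  1.88  0.08  0.79  2.33]
120 [ 0.11  0.47 -0.08  1.88  0.05  0.79  2.09]
```

View pics/w1.png

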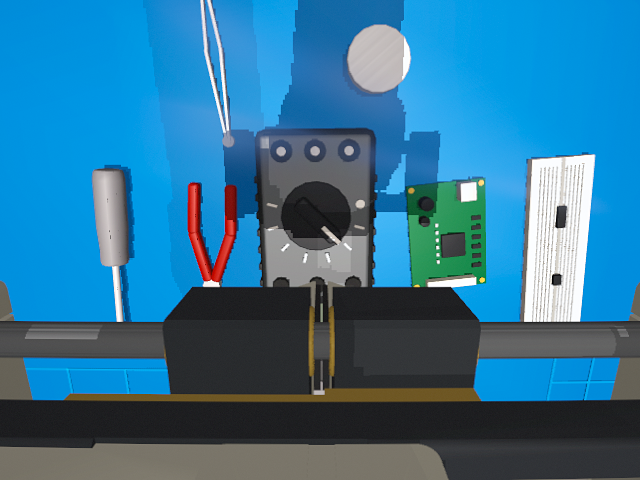

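The pointer line runs from the dial centre (316,217) towards (340,243). With image right = +y and down = +x, that is about 45° anticlockwise, so click 2. The OFF dot at (361,204) fits this. Next I'll check the fingertips and measure more exactly.

Run:
```python
from h import *
c=np.load("w1.npy",allow_pickle=True).item(); im=cv2.imread("pics/w1.png")
t=manip.current_tool_pos()
print(manip.current_finger_gap(), proj(c,[t,t+[0,.019,0],t-[.0095,0,0],t+[0,0,.03]]).round(1))
s=onplane(c,[(281,151),(315,150),(348,150),(316,217),(361,204),(340,243)],[.046,.046,.046,.048,.044,.061]);print(s.round(4))
g=cv2.cvtColor(im,cv2.COLOR_BGR2GRAY)
cr=cv2.resize(im[120:400,230:410],None,fx=3,fy=2.14*1.0,interpolation=cv2.INTER_CUBIC) if 0 else cv2.resize(im[120:310,230:410],None,fx=3,fy=3,interpolation=cv2.INTER_CUBIC)
cr=cv2.convertScaleAbs(cr,alpha=1.8,beta=15); cv2.imwrite("pics/c1.png",cr)
```

```text
0.0007121209639494104 [[317.9 304.6]
 [361.8 304.6]
 [317.9 284. ]
 [317.3 338.9]]
[[ 0.5011 -0.0782  0.046 ]
 [ 0.5003 -0.052   0.046 ]
 [ 0.5003 -0.0267  0.046 ]
 [ 0.5523 -0.0513  0.048 ]
 [ 0.5425 -0.0153  0.044 ]
 [ 0.5703 -0.0326  0.061 ]]
```

View pics/c1.png

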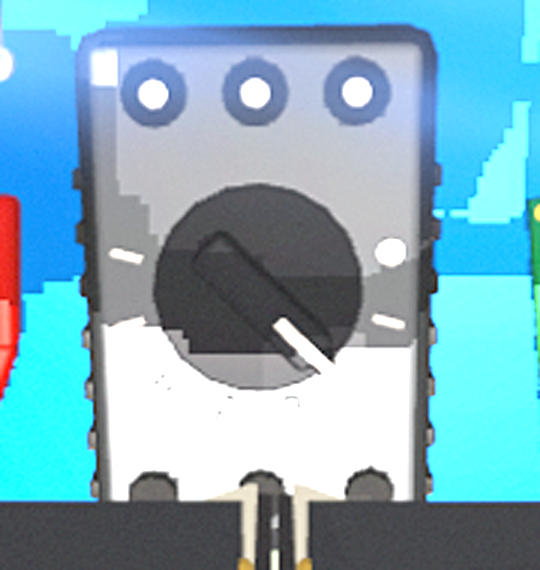

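Dial axis ≈ (0.552,-0.051), meter yaw ≈ 0.015, pointer at 45° (click 2). The sizes match the ones given. I'll hover beside the bar and check the tip from the scene camera.

```bash
cat >> h.py <<'E'
AX=np.array([.552,-.051]); YAW=.015; RAD=.017
def pushpose(deg,off):  # bar heading deg (ccw from meter +x), off: TCP distance from bar centreline on ccw side
    a=YAW+np.radians(deg); return AX+RAD*np.array([np.cos(a),np.sin(a)])+off*np.array([-np.sin(a),np.cos(a)]), down(a)
E
python3 - <<'E'
from h import *
p,q=pushpose(45,.0255)
manip.move_pose([*p,.12],q); manip.servo_line([*p,.085],vel=.1)
im=viewer.get_image("scene"); c=viewer.get_calibration("scene")
t=manip.current_tool_pos(); u,v=proj(c,[t])[0].astype(int); print(t,p,u,v,manip.current_force(),manip.current_clock())
cr=cv2.resize(im[v-75:v+60,u-80:u+80],None,fx=4,fy=4,interpolation=cv2.INTER_CUBIC)
cv2.imwrite("pics/s1.png",cr[:,:,::-1])
E
```

```text
[ 0.54606982 -0.02126323  0.08549214] [ 0.5455395 -0.0210415] 277 229 [-0.32227801 -0.01024382 -0.16866903] 5.575
```

View pics/s1.png

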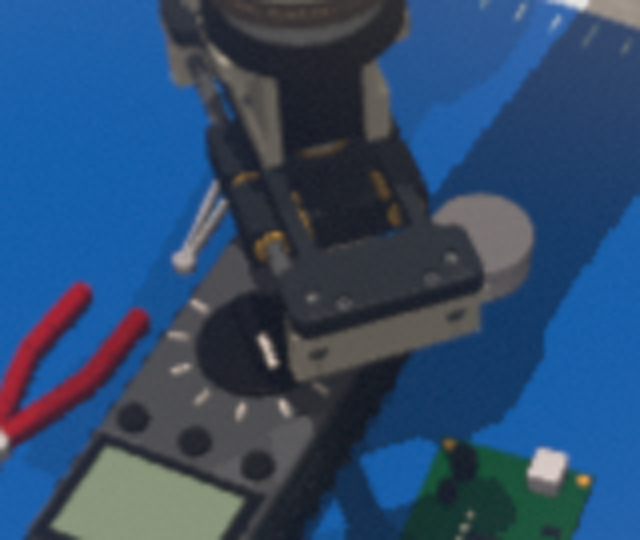

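Run:
```python
from h import *
def rep(s): 
    a=YAW+np.radians(s); f=manip.current_force(); t=manip.current_tool_pos()
    n=np.array([-np.sin(a),np.cos(a)]); print(s,"off %.4f z %.4f"%((t[:2]-AX)@n,t[2]),"F_n %.2f"%(f[:2]@n),f.round(1),"t %.2f"%manip.current_clock(),flush=True)
p,q=pushpose(45,.0255)
manip.servo_line([*p,.054],vel=.06); rep(45)
if abs(manip.current_force()[2])<3:
  for o in (.021,.018,.016):
    p,q=pushpose(45,o); manip.servo_line([*p,.054],q,vel=.03); rep(45)
```

```text
45 off 0.0256 z 0.0537 F_n -0.03 [0.5 0.4 1. ] t 6.24
45 off 0.0204 z 0.0544 F_n -1.04 [ 0.7 -0.7  0.2] t 6.54
45 off 0.0176 z 0.0541 F_n -0.49 [ 0.4 -0.3 -0.1] t 6.79
45 off 0.0159 z 0.0540 F_n -0.50 [ 0.4 -0.3  0.1] t 7.04
```

Run:
```python
from h import *
for s in np.arange(39,-37,-5.0):
    p,q=pushpose(s,.0155); manip.servo_line([*p,.054],q,vel=.03)
    a=YAW+np.radians(s); f=manip.current_force(); t=manip.current_tool_pos()
    n=np.array([-np.sin(a),np.cos(a)]); print(s,"off %.4f z %.4f"%((t[:2]-AX)@n,t[2]),"F_n %.2f"%(f[:2]@n),f.round(1),"t %.2f"%manip.current_clock(),flush=True)
    if np.linalg.norm(f)>10: print("stop");break
c=viewer.get_calibration("top"); im=viewer.get_image("top"); cv2.imwrite("pics/t2.png",cv2.resize(im[170:320,310:460],None,fx=4,fy=4,interpolation=cv2.INTER_CUBIC)[:,:,::-1])
```

```text
39.0 off 0.0158 z 0.0539 F_n 1.41 [-1.2  0.8  0.3] t 7.30
34.0 off 0.0156 z 0.0540 F_n 1.22 [ 0.   1.5 -0.6] t 7.55
29.0 off 0.0152 z 0.0541 F_n 0.20 [-0.1  0.2 -0.1] t 7.80
24.0 off 0.0152 z 0.0540 F_n 0.58 [0.7 1.  0.3] t 8.05
19.0 off 0.0154 z 0.0540 F_n -0.54 [ 0.5 -0.4  0.1] t 8.30
14.0 off 0.0155 z 0.0540 F_n 0.59 [0.  0.6 0.1] t 8.55
9.0 off 0.0159 z 0.0539 F_n 2.30 [-0.5  2.3  0.1] t 8.80
4.0 off 0.0156 z 0.0540 F_n 0.43 [ 0.1  0.4 -1. ] t 9.05
-1.0 off 0.0152 z 0.0540 F_n -1.25 [-0.1 -1.2 -0.1] t 9.30
-6.0 off 0.0151 z 0.0540 F_n 0.13 [-1.1  0.2 -0. ] t 9.55
-11.0 off 0.0153 z 0.0539 F_n 0.43 [-0.6  0.5 -0.7] t 9.80
-16.0 off 0.0154 z 0.0540 F_n -0.35 [-0.4 -0.2 -0.7] t 10.05
-21.0 off 0.0159 z 0.0540 F_n 0.41 [0.1 0.4 0.4] t 10.30
-26.0 off 0.0156 z 0.0540 F_n 1.10 [ 1.   0.7 -0.4] t 10.55
-31.0 off 0.0151 z 0.0540 F_n -0.04 [-0.2  0.1  0.2] t 10.80
-36.0 off 0.0151 z 0.0539 F_n 0.26 [-0.3  0.5  0.2] t 11.05
```

The force peaks near 39°, 9° and -23° fit three clicks. I'll back off, rise and look.

Run:
```python
from h import *
p,q=pushpose(-36,.0235); manip.servo_line([*p,.054],q,vel=.05); manip.servo_line([*p,.12],vel=.12)
manip.move_pose([.60,-.05,.2],down(np.pi/2)); manip.sleep(.3)
c=viewer.get_calibration("wrist"); im=viewer.get_image("wrist"); np.save("w2.npy",c,allow_pickle=True)
cv2.imwrite("pics/w2full.png",im[:,:,::-1])
cv2.imwrite("pics/w2.png",cv2.resize(im[60:260,220:420],None,fx=3,fy=3,interpolation=cv2.INTER_CUBIC)[:,:,::-1])
print(proj(c,[[*AX,.048],[.5003,-.052,.046]]),manip.current_clock(),manip.current_force().round(2))
```

```text
[[317.77650006 166.0551719 ]
 [316.27427454  95.33602535]] 14.15 [ 0.1  -0.2   0.53]
```

View pics/w2.png

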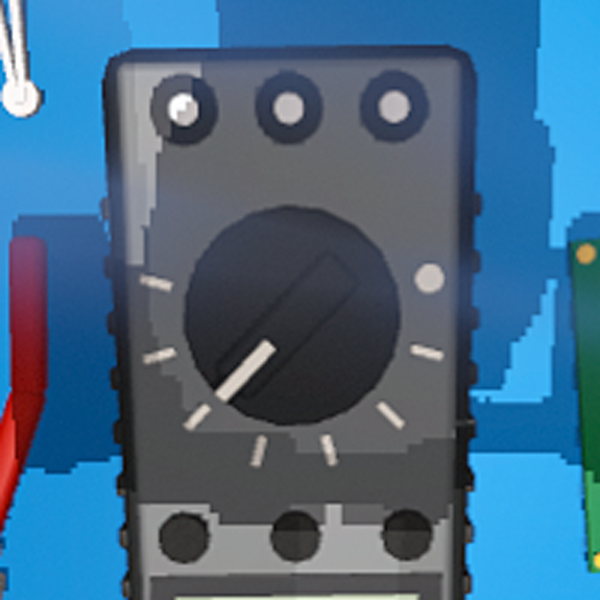

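The selector points at the fifth line, crop (197,417), and the dial centre has not moved. The left key is at crop (407,536), which is px (355.7,238.7). Next I'll press it.

Run:
```python
from h import *
c=np.load("w2.npy",allow_pickle=True).item()
K=onplane(c,[(355.7,238.7),(318.5,238.7),(281.5,239)],.0485); 
a=YAW; m=AX+np.array([58*np.cos(a)-30*np.sin(a),58*np.sin(a)+30*np.cos(a)])/1000
print(K.round(4),m)
k=(K[0,:2]+m)/2
if np.linalg.norm(K[0,:2]-m)<.004:
  manip.move_pose([*k,.1],down(a)); manip.servo_line([*k,.053],vel=.06); manip.sleep(.2)
  f0=manip.current_force()[2]; print(manip.current_tool_pos(),k,f0)
  for z in np.arange(.050,.0437,-.0007):
    manip.servo_line([*k,z],vel=.01); manip.sleep(.1)
    f=np.mean([manip.current_force()[2] for _ in range(3)])-f0
    print("%.4f %.4f F %.2f"%(z,manip.current_tool_pos()[2],f),flush=True)
    if f>5: break
  manip.sleep(.15)
  manip.servo_line([*k,.1],vel=.05); print(manip.current_clock())
```

```text
[[ 0.6097 -0.0205  0.0485]
 [ 0.6097 -0.0506  0.0485]
 [ 0.61   -0.0804  0.0485]] [ 0.60954349 -0.02013341]
[ 0.6100647  -0.02028463  0.05349365] [ 0.60964495 -0.0203269 ] 0.8897997078917761
0.0500 0.0502 F 0.62
0.0493 0.0495 F 2.43
0.0486 0.0487 F 2.08
0.0479 0.0480 F 2.79
0.0472 0.0478 F 6.12
19.8833
```

Contact was at about 50 mm and the stop at 47.8 mm. That is only 1.7–2.9 mm of travel once force noise is counted, so I can't be sure the key went fully down. I'll press again with finer force logging and a slightly higher limit.

Run:
```python
from h import *
k=np.array([.6096,-.0203])
def F():
    v=[]
    for _ in range(8): manip.sleep(.02); v.append(manip.current_force()[2])
    return np.mean(v)
manip.servo_line([*k,.054],vel=.1); f0=F()
for z in np.arange(.0520,.0440,-.0005):
    manip.servo_line([*k,z],vel=.02); f=F()-f0
    print("%.4f %.4f F %.2f"%(z,manip.current_tool_pos()[2],f),flush=True)
    if f>11: break
manip.sleep(.1)
manip.servo_line([*k,.12],vel=.08)
print(manip.current_clock())
```

```text
0.0520 0.0522 F -0.32
0.0515 0.0515 F -0.03
0.0510 0.0509 F -0.31
0.0505 0.0506 F 1.40
0.0500 0.0500 F 1.73
0.0495 0.0495 F 2.18
0.0490 0.0490 F 2.68
0.0485 0.0485 F 2.99
0.0480 0.0480 F 3.42
0.0475 0.0478 F 5.92
0.0470 0.0477 F 9.13
0.0465 0.0476 F 12.30
26.3917
```

Contact starts at 50.7 mm, the force rises evenly to about 3.7 N, and there is a hard stop at 47.7 mm. That is the full 3 mm of travel, and both presses reached it. I'll take one last look before handing in.

Run:
```python
from h import *
manip.move_pose([.60,-.05,.2],down(np.pi/2)); manip.sleep(.2)
im=viewer.get_image("wrist")
cv2.imwrite("pics/w3.png",cv2.resize(im[60:260,220:420],None,fx=2,fy=2)[:,:,::-1]); print(manip.current_clock())
```

```text
27.925
```

View pics/w3.png

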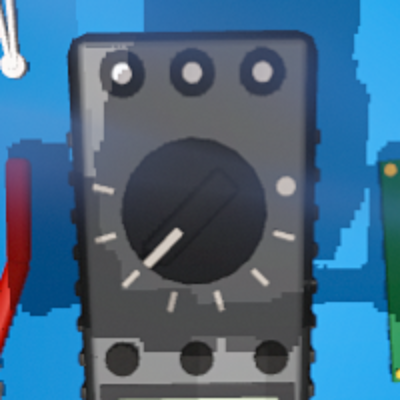

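The pointer is still on the fifth line, crop (132,278), and the meter hasn't moved.

```bash
python3 -c "
from bench import manip; print(manip.hand_in())"
```

```text
the job is handed in; nothing more can be done
None
```

The job is handed in (no verdict came back): I pushed the selector from the second click to the fifth and pressed the left-hand key to its 3 mm stop and released it, twice because the first press was hard to confirm; the last picture shows the pointer on the fifth line and the meter where it was.

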